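# Run the insole warmer on its key switch

### The job

Slide the tray with the insole fully home into the warming tunnel. Then take the key from its stand, push it fully home into the lock on the station, working it past the sticky pins, and only then turn it a quarter clockwise (seen from above) up to its stop. The switch springs back if let go, so finish while holding the key turned in your grip, and leave the other things on the table where they are.

Things in the scene. Friction and masses are not known exactly. Their poses are not given: they have to be found in the camera images.
- station: Insole warmer, fixed. Dark base 120 (x) x 550 mm (y -270 to 280), 12 high; grey tunnel 120 wide, 70 high over y 0 to 190, open at the y=0 end; grey lock box 120 wide, 62 high over y 190 to 280. Origin on the table, on the base's long centre line; +y points into the tunnel; z up. Yaw within 0.12 rad of zero.
- tray (a joint): How far the tray has been pushed along the station's +y axis, in m: 0 = fully out, 0.17 = home against its stop. The slide has about 3 N of friction and stays where it is left.
- tray_knob (a point): Top centre of the tray's black upright round knob: diameter 28 mm, top 94 mm and foot 26 mm above the table. It stands at the tray's outer end on the station's centre line (x=0) and moves with the tray along the station's +y; with the tray home it is 70 mm outside the tunnel's mouth.
- keyway (a point): Centre of the keyway's mouth in the flat top of the steel lock cylinder (38 mm across) on the lock box: station x=0, y=235 mm, 68 mm above the table. Vertical slot 16 mm (this point's x) x 8 mm (y), 37 mm deep, flared 3 mm all round at the mouth. The point turns with the cylinder; its x is parallel to the station's x while the lock is at 0.
- lock (a joint): Lock cylinder angle in rad: 0 = off, grows clockwise from above, stop at 1.5. A spring turns it back (0.02 N m at 0, 0.08 at 1.5). Two sticky sprung pins stand into the keyway from its long sides, 12 and 21 mm below the mouth: the blade pushes them aside with some 5 to 12 N down; small rocking or twisting helps.
- key: Loose key, about 60 g, upright in its stand. Origin: middle of the blade's tip; z up the key to its head; x along the blade's width. Steel blade 14 (x) x 6 (y) x 34 mm long, last 6 mm tapered in y to 2 mm; then a black collar 26 x 16 mm, z 34 to 39, that lands on the cylinder's face when home. The blade is alike both ways round: it fits at either half turn.
- key_bow (a point): Grip point in the key's round flat black head, 61 mm above the blade's tip on the key's axis. The head is a disc 40 mm across (key x, z) and 10 mm thick (key y), 28 mm wide at its neck, from 39 to 79 mm above the tip; grip it across its 10 mm.
- stand: Grey block 44 x 44 x 45 mm high, fixed; origin under its centre. The key stands in the pocket in its top (17 x 9 mm, 37 mm deep), collar resting on the top, key x along the stand's x, blade tip 11 mm and head's top 90 mm above the table. Lift the key straight up at least 36 mm to free it.
- tin: Loose open aluminium cup, 60 mm across, 45 mm high, a bystander; origin under its centre. It and the key stand may have swapped places.
- insole: Loose pale insole, 250 x 88 x 7 mm, lying beyond the station, a bystander; origin under its centre.
- driver: Loose screwdriver lying on the table to the robot's left, a bystander.
- bottle: Clear drinking bottle, 72 mm across, 190 mm high, standing on the table to the robot's right, a bystander; origin under its centre.

How it is judged:
On the way, in this order (a step that is already met when the one before it is completed fails the run):
1. the tray is pushed home while the key is not yet in the lock (value of joint tray above 0.163 m and distance between key and keyway above 0.06 m), for 0.2 s.
2. the key is fully home in the lock, not yet turned (z of key in the frame of keyway below -0.03 m and horizontal distance between key and keyway below 0.005 m and angle between key's own z axis and vertical below 0.12 rad and angle between the x axis of key and the x axis of keyway, either way round below 0.3 rad and value of joint lock below 0.35 rad), for 0.1 s.
3. the key, still home, is turned to the stop (z of key in the frame of keyway below -0.03 m and horizontal distance between key and keyway below 0.005 m and angle between key's own z axis and vertical below 0.12 rad and angle between the x axis of key and the x axis of keyway, either way round below 0.3 rad and value of joint lock above 1.3 rad), for 0.2 s.
At the end, for the whole second after the job is handed in: Tray within 7 mm of its stop; key upright (0.12 rad) in the lock, tip over 30 mm deep, within 5 mm of its axis and 0.3 rad of its slot; lock still, past 1.3 rad; fingers still gripping the key (over 2 N) (all of step 3 and value of joint tray above 0.163 m and contact force between the fingers and key above 2 N and velocity of joint lock between -0.1 and 0.1 rad/s); the arm keeps its last pose, push and grip.
It fails at once if the lock is turned while the key is not in (value of joint lock above 0.5 rad and z of key in the frame of keyway above -0.026 m).
It fails at once if the tin is knocked away (distance of tin from where it was at the start of the episode above 0.03 m).
It fails at once if the insole is knocked away (distance of insole from where it was at the start of the episode above 0.03 m).
It fails at once if the driver is knocked away (distance of driver from where it was at the start of the episode above 0.03 m).
It fails at once if the bottle is knocked away (distance of bottle from where it was at the start of the episode above 0.03 m).
It also fails if it takes over 72 s, if anything falls off the work surface, if the arm or the gripper's body presses on something with over 40 N, if the wrist force passes 120 N, or if a joint passes its speed limit or range.

### The arm

A 6-joint arm with a two-finger parallel gripper is mounted at the origin on the work surface. World frame = base frame: x ahead of the robot, y to its left, z up, the work surface at z = 0. Lengths are in m, angles in rad, forces in N, time in s.
With the tool pointing down it reaches from about 0.35 to 0.975 m from the base axis. Payload 4.9 kg.
Tool frame: the origin (TCP) lies at the very end of the fingers, on their centre line; the grasp point (between the pads) lies 19 mm behind it (ctrl.grasp_offset is the distance from the TCP to the grasp point, in m); z points along the fingers, y is the line along which they close (so a half turn about z gives the same grasp; the last joint's range is limited). The gripper opens to 85 mm and grips with 20 to 120 N. Pads are 22 mm wide; open, the fingers measure 114 mm over their backs; the gripper's body (76 mm by 85 mm) begins 54 mm behind the grasp point. The pads swing forward as they close: fully open they stand 13 mm farther back than shut.
Start: joints at [-1.343, 0.053, 1.613, -0, 1.476, -0.119], TCP at [0.212, -0.588, 0.231] pointing down, gripper open.
Joint ranges: [-3.01, 3.01], [-1.01, 2.22], [0.06, 2.58], [-1.02, 4.17], [0.09, 2.62], [-3.14, 3.14]. Speed limits (rad/s): [2.57, 2.57, 3.14, 3.14, 3.14, 3.14].

### API

Orientations are given as a rotation vector (axis times angle).
In Python, from station import ctrl, optics gives the robot as it stands.
- The arm moves only by the shell command python3 -m handwheel 'ROWS' [OPENING] [FORCE]. ROWS is JSON, a list of rows, each an object of numbers: "tx", "ty", "tz": the shift along the tool's x, y, z in mm; "roll": the turn about the tool's z in rad. A call has 1 to 12 rows; each row shifts and turns the commanded pose from where the row before left it, along the tool's axes as they then stand; what a row does not reach is not made up. A row lasts 1/12 s, in which the tool goes at most 41.7 mm and 7.16 degrees, less where a joint would pass 70% of its speed; a pose out of reach is approached as far as the arm can. A call with a gripper value outside its range is refused whole. OPENING is the finger opening in mm, from 0 to 85.4, set as the call begins (- or left out, the last holds). The fingers move at their own pace and stop on an object; FORCE is the grip in N (left out, the last holds). Time passes only in rows, so rows that do not move let the fingers close. It gives the time, the measured TCP pose, the force, the opening and the grip force at its end, in the units of the state.
- ctrl.get_obs(): the state, without advancing time (a new reading comes with each control period).
- optics.get_image(name): name is "scene" or "top" or "wrist"; returns (picture, depth): 420x560x3 uint8, red, green, blue; 420x560 float32, m along the optical axis (not along the pixel's ray), 0 where there is no reading.
- optics.camera_params(name): a dict with "mtx" (3x3 intrinsics, pixels), "k1" (the pictures are not rectified: a ray, as slopes to the right and down, at radius r is drawn at 1 + k1 r^2 times it, then the intrinsics apply), "extrinsics" (4x4, takes a point from camera to world coordinates); the wrist camera has in their place "tool_from_camera" (4x4, takes a point from camera to tool coordinates, whose origin is the TCP and whose axes are the flange's). Camera axes: x right, y down, z forward; pixel columns grow to the right and rows downward; lengths in m; the calibration is good to about 2 mm. A picture is of the moment at which its call begins: read the wrist's pose just before it. camera_params takes no time and is no camera call.
- ctrl.finish_job(): hands the job in; it is judged then, once.
The state is a dict: "t": time; "q": joint angles; "dq": joint speeds; "effort": joint torques, N m; "tool_pos": TCP position; "tool_rot": TCP orientation; "contact_force": force on the tool from outside, world axes, zero at the start; "wrist_torque": the same for the moment, N m; "opening": finger opening in m; "grip_force": force on a finger pad.
Only numpy, scipy, OpenCV 4.12 (cv2) and the standard library are available. Lean on these libraries where they do the work, as an engineer would, in place of code of your own. Each camera call takes 0.05 s, during which the arm holds its last target. There are 200 camera calls.

## Working session

There is one attempt and no reset: what is moved stays moved. The work goes in short steps, Python scripts to look and compute and a shell command to move; the robot and the scene stay as the last step left them, time stands still between calls to the robot, and variables do not carry over. Pictures are saved under pics/ and viewed, at most 10 in all, crops included, and the job is handed in when it is done.

```bash
mkdir -p pics; ls
cat > h.py <<'E'
import numpy as np, cv2
from station import ctrl, optics
from scipy.spatial.transform import Rotation as R
def T_cam(name, obs=None):
    p=optics.camera_params(name)
    if 'extrinsics' in p: return p,np.array(p['extrinsics'])
    T=np.eye(4);T[:3,:3]=R.from_rotvec(obs['tool_rot']).as_matrix();T[:3,3]=obs['tool_pos']
    return p,T@np.array(p['tool_from_camera'])
def rays(p,uv):
    K=np.array(p['mtx'],float);uv=np.asarray(uv,float).reshape(-1,1,2)
    return np.c_[cv2.undistortPoints(uv,K,np.array([p['k1'],0,0,0,0.]))[:,0],np.ones(len(uv))]
def onplane(p,T,uv,z):
    d=rays(p,uv)@T[:3,:3].T; o=T[:3,3]
    return o+d*((z-o[2])/d[:,2])[:,None]
def cloud(p,T,dep):
    h,w=dep.shape;v,u=np.mgrid[:h,:w]
    r=rays(p,np.c_[u.ravel(),v.ravel()])*dep.ravel()[:,None]
    return (r@T[:3,:3].T+T[:3,3]).reshape(h,w,3)
E
python3 - <<'E'
from h import *
o=ctrl.get_obs();print({k:np.round(v,3) for k,v in o.items()},ctrl.grasp_offset)
for n in('top','scene'):
    im,d=optics.get_image(n);cv2.imwrite(f'pics/{n}0.png',im[:,:,::-1]);np.savez(f'{n}0.npz',im=im,d=d)
    p=optics.camera_params(n);print(n,p)
print(optics.camera_params('wrist'))
E
```

```text
pics
{'t': np.float64(0.0), 'q': array([-1.343,  0.053,  1.614, -0.   ,  1.476, -0.119]), 'dq': array([-0.001, -0.001,  0.   ,  0.   , -0.002, -0.   ]), 'effort': array([-1.0000e-03, -3.9368e+01, -3.7018e+01, -0.0000e+00,  7.0000e-03,
        0.0000e+00]), 'tool_pos': array([ 0.212, -0.587,  0.23 ]), 'tool_rot': array([-3.092, -0.542,  0.   ]), 'contact_force': array([-0.42 ,  0.581,  0.343]), 'wrist_torque': array([-0.018,  0.016,  0.   ]), 'grip_force': np.float64(0.0), 'opening': np.float64(0.085)} 0.0187
top {'mtx': array([[417.65145469,   0.        , 284.56959384],
       [  0.        , 417.65145469, 214.35455748],
       [  0.        ,   0.        ,   1.        ]]), 'k1': 0.03189989136238463, 'extrinsics': array([[ 4.43346502e-03, -9.85953964e-01,  1.66958454e-01,
         3.98610460e-01],
       [-9.99686495e-01, -2.55544127e-04,  2.50368895e-02,
        -8.70147217e-03],
       [-2.46425552e-02, -1.67017112e-01, -9.85645996e-01,
         1.17214853e+00],
       [ 0.00000000e+00,  0.00000000e+00,  0.00000000e+00,
         1.00000000e+00]])}
scene {'mtx': array([[398.0920518 , 
[... 274 characters left out ...]
06999809, -0.05702151],
       [-0.00815121, -0.49975149, -0.86613048,  0.96226616],
       [ 0.        ,  0.        ,  0.        ,  1.        ]])}
{'mtx': array([[375.4120253 ,   0.        , 279.92830614],
       [  0.        , 375.4120253 , 207.02160727],
       [  0.        ,   0.        ,   1.        ]]), 'k1': 0.002187702216154554, 'tool_from_camera': array([[-1.02776105e-03, -9.45901487e-01, -3.24452339e-01,
         8.41045926e-02],
       [ 9.99999226e-01, -7.44819215e-04, -9.96246936e-04,
         2.96457588e-04],
       [ 7.00693121e-04, -3.24453112e-01,  9.45901521e-01,
        -1.40566700e-01],
       [ 0.00000000e+00,  0.00000000e+00,  0.00000000e+00,
         1.00000000e+00]])}
```

View pics/top0.png

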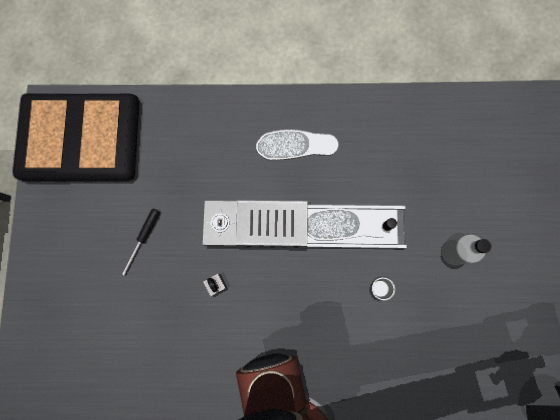

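View pics/scene0.png

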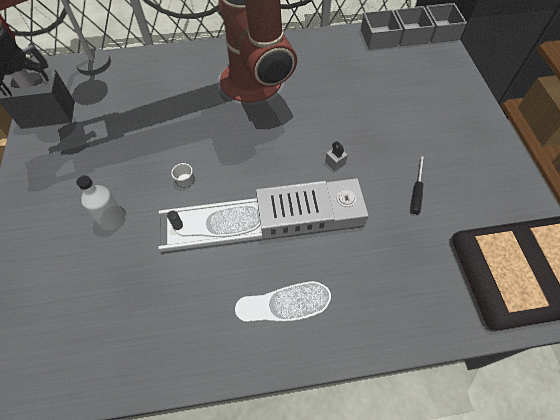

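The top view shows the lock at (220,222), knob at (389,224), stand with key at (215,285), tin at (382,289) and bottle at (470,249). The scene view agrees with this. Next I'll measure them.

Run:
```python
from h import *
z=np.load('top0.npz');im,d=z['im'],z['d'];p,T=T_cam('top');C=cloud(p,T,d)
hsv=cv2.cvtColor(im,cv2.COLOR_RGB2HSV)
X,Y,Z=C[...,0],C[...,1],C[...,2]
def box(u0,u1,v0,v1):
    m=np.zeros(Z.shape,bool);m[v0:v1,u0:u1]=1;return m
print('table z',np.median(Z[300:320,100:180]))
# tunnel/lock box tops
m=box(195,315,190,260)&(Z>.05)&(Z<.085)
ct=cv2.findContours(m.astype(np.uint8),cv2.RETR_EXTERNAL,cv2.CHAIN_APPROX_NONE)[0];c=max(ct,key=cv2.contourArea)
print('roof rect',cv2.minAreaRect(c)); 
W=onplane(p,T,c[:,0].astype(float),.068)[:,:2].astype(np.float32);print(cv2.minAreaRect(W))
# bright base/tray rail
g=im.max(2)
m=box(195,415,190,260)&(g>120)
ct=cv2.findContours(m.astype(np.uint8),cv2.RETR_EXTERNAL,cv2.CHAIN_APPROX_NONE)[0];c=max(ct,key=cv2.contourArea)
print('whole',cv2.minAreaRect(c),cv2.minAreaRect(onplane(p,T,c[:,0].astype(float),.02)[:,:2].astype(np.float32)))
# heights at features
for n,b in dict(knob=box(375,402,212,236),key=box(200,230,270,300),tin=box(365,400,272,306),bottle=box(438,495,225,270)).items():
    q=b&(Z>.02);print(n,q.sum(),'zmax',np.percentile(Z[q],[50,95,99]));hi=q&(Z>np.percentile(Z[q],99)-.012);print(C[hi].mean(0),hi.sum())
for n in('top','scene'):
    z=np.load(n+'0.npz');im=z['im']
    a=dict(top=[(195,250,200,300),(360,410,205,310)],scene=[(320,375,135,215),(155,200,155,240)])[n]
    L=[cv2.resize(im[v0:v1,u0:u1,::-1],(int((u1-u0)*560/(v1-v0)),560),interpolation=cv2.INTER_CUBIC) for u0,u1,v0,v1 in a]
    if n=='top': A=L
    else: A+=L
    
I=np.hstack(A);print(I.shape);I=cv2.resize(I,(800,int(I.shape[0]*800/I.shape[1])));cv2.imwrite('pics/crop1.png',I)
```

```text
table z -0.0009378044647889716
roof rect ((255.0, 223.5), (45.0, 104.0), 90.0)
((0.5614073872566223, 0.09841857850551605), (0.2785964906215668, 0.12160975486040115), 89.96835327148438)
whole ((304.38616943359375, 223.22640991210938), (204.0963134765625, 45.43937301635742), 1.0912162065505981) ((0.5694716572761536, -0.03201422095298767), (0.5628910660743713, 0.1281130015850067), 89.01020812988281)
knob 528 zmax [0.0317505  0.09417215 0.09595805]
[ 0.55875415 -0.25699516  0.09272712] 94
key 305 zmax [0.04500964 0.08867242 0.0923275 ]
[0.39868426 0.19946909 0.12406235] 57
tin 171 zmax [0.04041782 0.04921693 1.17214853]
[ 0.39861046 -0.00870147  1.17214853] 8
bottle 1098 zmax [0.12732185 0.19061573 1.17214853]
[ 0.39861046 -0.00870147  1.17214853] 12
(560, 1255, 3)
```

View pics/crop1.png

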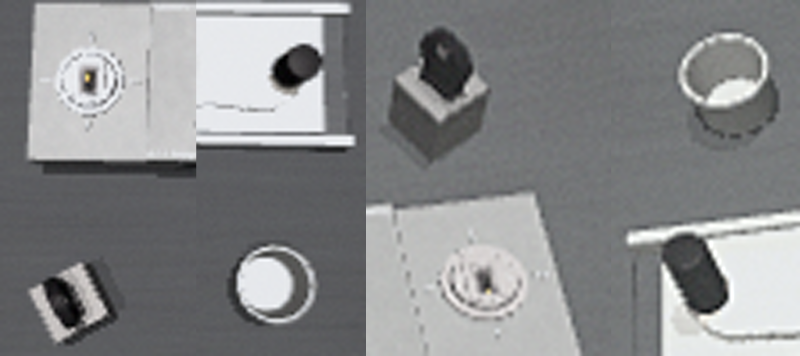

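The crop shows the keyway slot running along world x, the key disc tilted on its stand, the tin and the knob. I'll work out the knob centre, the bottle position and the move.

```bash
cat >> h.py <<'E'
def delta(xyz,head=None):
    o=ctrl.get_obs();M=R.from_rotvec(o['tool_rot']).as_matrix()
    h=np.arctan2(M[1,0],M[0,0])
    d=M.T@(np.array(xyz)-o['tool_pos'])*1000
    print('t',round(float(o['t']),2),'pos',o['tool_pos'].round(4),'head deg',np.degrees(h).round(2),'tilt',M[:,2].round(4),'F',o['contact_force'].round(1),'q6',o['q'][5].round(2))
    print('tx ty tz',d.round(1), 'roll', None if head is None else round(float((h-np.radians(head)+np.pi)%(2*np.pi)-np.pi),3))
E
python3 - <<'E'
from h import *
for n,roi in(('top',(378,402,210,236)),('scene',(160,190,203,236))):
    im=np.load(n+'0.npz')['im'];p,T=T_cam(n)
    u0,u1,v0,v1=roi;g=im.max(2)[v0:v1,u0:u1]<60
    k,l,s,c=cv2.connectedComponentsWithStats(g.astype(np.uint8));i=1+s[1:,4].argmax();print(n,s[i],c[i]+[u0,v0])
    print('centroid at mid height .06',onplane(p,T,[c[i]+[u0,v0]],.062))
p,T=T_cam('top');print('bottle cap',onplane(p,T,[(482,246)],.19),'tin',onplane(p,T,[(382.5,289)],.045),'keyway',onplane(p,T,[(220.5,222.5)],.068))
print('stand',onplane(p,T,[(215.5,285)],.045))
delta((.56,-.26,.231),90)
E
```

```text
top [ 5  8 14 13 85] [389.05882353 224.54117647]
centroid at mid height .06 [[ 0.55920925 -0.25904584  0.062     ]]
scene [13 11 10 16 36] [178.02777778 223.41666667]
centroid at mid height .06 [[ 0.56949506 -0.25010816  0.062     ]]
bottle cap [[ 0.49088296 -0.44071739  0.19      ]] tin [[ 0.39007112 -0.23913568  0.045     ]] keyway [[0.56344362 0.1911093  0.068     ]]
stand [[0.39833061 0.2034102  0.045     ]]
t 0.1 pos [ 0.2123 -0.5872  0.2302] head deg 19.87 tilt [-4.0e-04  1.9e-03 -1.0e+00] F [ 0.3 -0.3  0. ] q6 -0.12
tx ty tz [ 4.382e+02 -1.896e+02 -4.000e-01] roll -1.224
```

```bash
python3 -m handwheel '[{"tx":36,"ty":-16},{"tx":36,"ty":-16},{"tx":36,"ty":-16},{"tx":36,"ty":-16},{"tx":36,"ty":-16},{"tx":36,"ty":-16},{"tx":36,"ty":-16},{"tx":36,"ty":-16},{"tx":36,"ty":-16},{"tx":36,"ty":-16},{"tx":36,"ty":-15},{"tx":36,"ty":-15}]'
python3 -m handwheel '[{"roll":-0.12},{"roll":-0.12},{"roll":-0.12},{"roll":-0.12},{"roll":-0.12},{"roll":-0.12},{"roll":-0.12},{"roll":-0.12},{"roll":-0.12},{"roll":-0.12},{"tx":0},{"tx":0}]'
python3 - <<'E'
from h import *
delta((.56,-.26,.231),90)
o=ctrl.get_obs();im,d=optics.get_image('wrist');cv2.imwrite('pics/w1.png',im[:,:,::-1]);np.savez('w1.npz',im=im,d=d,o=np.r_[o['tool_pos'],o['tool_rot']])
E
```

```text
t 0.1 pos [ 0.2123 -0.5872  0.2302] head deg 19.87 tilt [-4.0e-04  1.9e-03 -1.0e+00] F [ 0.3 -0.3  0. ] q6 -0.12
tx ty tz [ 4.382e+02 -1.896e+02 -4.000e-01] roll -1.224$[0]: bad value
$[0]: bad value
```

View pics/w1.png

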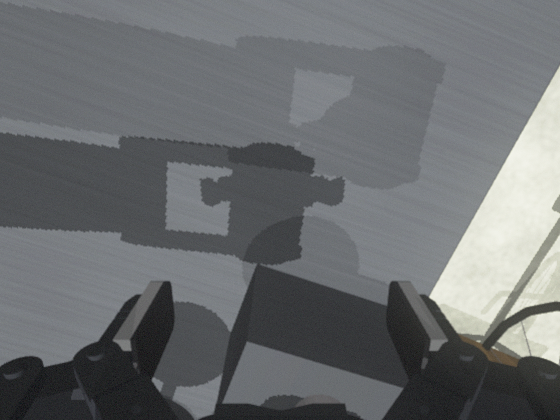

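That picture still shows the start pose, because the move was refused. The rows probably need all four keys.

```bash
python3 -m handwheel '[{"tx":36,"ty":-16,"tz":0,"roll":0},{"tx":36,"ty":-16,"tz":0,"roll":0},{"tx":36,"ty":-16,"tz":0,"roll":0},{"tx":36,"ty":-16,"tz":0,"roll":0},{"tx":36,"ty":-16,"tz":0,"roll":0},{"tx":36,"ty":-16,"tz":0,"roll":0},{"tx":36,"ty":-16,"tz":0,"roll":0},{"tx":36,"ty":-16,"tz":0,"roll":0},{"tx":36,"ty":-16,"tz":0,"roll":0},{"tx":36,"ty":-16,"tz":0,"roll":0},{"tx":36,"ty":-15,"tz":0,"roll":0},{"tx":36,"ty":-15,"tz":0,"roll":0}]' && python3 -m handwheel '[{"tx":0,"ty":0,"tz":0,"roll":-0.12},{"tx":0,"ty":0,"tz":0,"roll":-0.12},{"tx":0,"ty":0,"tz":0,"roll":-0.12},{"tx":0,"ty":0,"tz":0,"roll":-0.12},{"tx":0,"ty":0,"tz":0,"roll":-0.12},{"tx":0,"ty":0,"tz":0,"roll":-0.12},{"tx":0,"ty":0,"tz":0,"roll":-0.12},{"tx":0,"ty":0,"tz":0,"roll":-0.12},{"tx":0,"ty":0,"tz":0,"roll":-0.12},{"tx":0,"ty":0,"tz":0,"roll":-0.12},{"tx":0,"ty":0,"tz":0,"roll":0},{"tx":0,"ty":0,"tz":0,"roll":0}]'
python3 - <<'E'
from h import *
delta((.56,-.26,.231),90)
o=ctrl.get_obs();im,d=optics.get_image('wrist');cv2.imwrite('pics/w2.png',im[:,:,::-1]);np.savez('w2.npz',im=im,d=d,o=np.r_[o['tool_pos'],o['tool_rot']])
E
```

```text
t: 1.15
tool_pos: [0.5551, -0.2605, 0.231]
tool_rot: [-3.094, -0.542, 0.001]
contact_force: [1.2, -0.9, 0.2]
opening: 0.0848
grip_force: 0.0
t: 2.15
tool_pos: [0.554, -0.2621, 0.2309]
tool_rot: [-2.251, -2.191, 0.0]
contact_force: [-0.5, 0.3, 0.5]
opening: 0.0854
grip_force: 0.0
t 2.15 pos [ 0.554  -0.2621  0.2309] head deg 88.45 tilt [-5.e-04  3.e-04 -1.e+00] F [-0.5  0.3  0.5] q6 -0.54
tx ty tz [ 2.3  6.  -0.1] roll -0.027
```

View pics/w2.png

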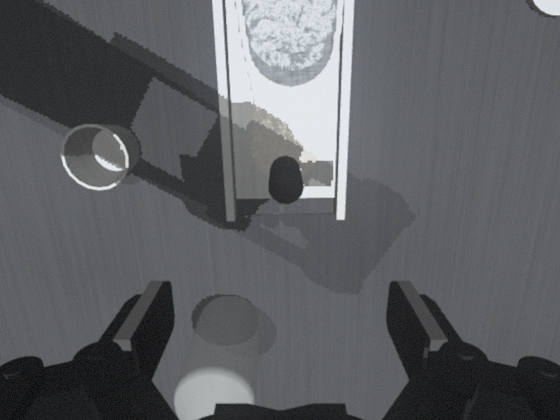

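The wrist view shows the knob's top near (286,188), with its foot nearer row 160, and the rails at columns 230 and 342. I'll measure the knob and the rails' heading.

Run:
```python
from h import *
z=np.load('w2.npz');im,d,o=z['im'],z['d'],z['o'];p,T=T_cam('wrist',dict(tool_pos=o[:3],tool_rot=o[3:]))
C=cloud(p,T,d);Z=C[...,2]
m=np.zeros(Z.shape,bool);m[145:215,262:312]=1
k=m&(Z>.085)&(Z<.105);print('knob top',k.sum(),C[k].mean(0),C[k].min(0),C[k].max(0))
v,u=np.nonzero(k);print('px',u.mean(),v.mean(),onplane(p,T,[(u.mean(),v.mean())],.094))
# rails outer edges
g=im.max(2)
E=[]
for r in range(130,211,10):
    row=np.nonzero(g[r]>130)[0]; row=row[(row>205)&(row<365)];E.append((r,row.min(),row.max()))
E=np.array(E);zr=np.median(Z[150:200,344:346]);print('rail z',zr,np.median(Z[190:205,228:232]))
for c in(1,2):
    W=onplane(p,T,np.c_[E[:,c],E[:,0]],.026);print(W[0],W[-1],'slope',np.polyfit(W[:,1],W[:,0],1))
```

```text
knob top 980 [ 0.55838185 -0.25768598  0.09157939] [ 0.5449863  -0.27208481  0.08509934] [ 0.57233875 -0.24490587  0.09453322]
px 285.06836734693877 186.42142857142858 [[ 0.55837039 -0.25695878  0.094     ]]
rail z 0.025798961391811953 0.026071995519131114
[ 0.54721593 -0.22259578  0.026     ] [ 0.60782934 -0.30136178  0.026     ] slope [-0.66360265  0.40501208]
[ 0.61716088 -0.22455405  0.026     ] [ 0.61660045 -0.30160508  0.026     ] slope [0.01299607 0.62044956]
```

```bash
python3 -m handwheel '[{"tx":3.5,"ty":4.5,"tz":20,"roll":-0.016},{"tx":0,"ty":0,"tz":35,"roll":0},{"tx":0,"ty":0,"tz":35,"roll":0},{"tx":0,"ty":0,"tz":35,"roll":0},{"tx":0,"ty":0,"tz":30,"roll":0},{"tx":0,"ty":0,"tz":20,"roll":0},{"tx":0,"ty":0,"tz":0,"roll":0},{"tx":0,"ty":0,"tz":0,"roll":0}]' && python3 -m handwheel '[{"tx":0,"ty":0,"tz":0,"roll":0},{"tx":0,"ty":0,"tz":0,"roll":0},{"tx":0,"ty":0,"tz":0,"roll":0},{"tx":0,"ty":0,"tz":0,"roll":0},{"tx":0,"ty":0,"tz":0,"roll":0},{"tx":0,"ty":0,"tz":0,"roll":0},{"tx":0,"ty":0,"tz":0,"roll":0},{"tx":0,"ty":0,"tz":0,"roll":0}]' 20 30
```

```text
t: 2.87
tool_pos: [0.5578, -0.2583, 0.0551]
tool_rot: [-2.23, -2.209, 0.001]
contact_force: [0.1, 0.2, 1.0]
opening: 0.0853
grip_force: 0.0
t: 3.53
tool_pos: [0.5584, -0.2593, 0.0579]
tool_rot: [-2.23, -2.212, 0.002]
contact_force: [-4.9, 0.3, 6.3]
opening: 0.0273
grip_force: 30.3
```

```bash
python3 -m handwheel '[{"tx":10,"ty":0,"tz":0,"roll":0},{"tx":15,"ty":0,"tz":0,"roll":0},{"tx":15,"ty":0,"tz":0,"roll":0},{"tx":15,"ty":0,"tz":0,"roll":0},{"tx":15,"ty":0,"tz":0,"roll":0},{"tx":15,"ty":0,"tz":0,"roll":0},{"tx":15,"ty":0,"tz":0,"roll":0},{"tx":15,"ty":0,"tz":0,"roll":0},{"tx":10,"ty":0,"tz":0,"roll":0},{"tx":5,"ty":0,"tz":0,"roll":0},{"tx":0,"ty":0,"tz":0,"roll":0},{"tx":0,"ty":0,"tz":0,"roll":0}]'; python3 -m handwheel '[{"tx":4,"ty":0,"tz":0,"roll":0},{"tx":4,"ty":0,"tz":0,"roll":0},{"tx":4,"ty":0,"tz":0,"roll":0},{"tx":0,"ty":0,"tz":0,"roll":0}]'
```

```text
t: 4.53
tool_pos: [0.56, -0.128, 0.0579]
tool_rot: [-2.229, -2.213, -0.001]
contact_force: [-2.6, 4.3, 6.9]
opening: 0.0272
grip_force: 31.0
t: 4.87
tool_pos: [0.5601, -0.117, 0.0579]
tool_rot: [2.229, 2.212, -0.001]
contact_force: [-3.6, -0.1, 6.6]
opening: 0.0271
grip_force: 30.9
```

```bash
python3 -m handwheel '[{"tx":2,"ty":0,"tz":0,"roll":0},{"tx":2,"ty":0,"tz":0,"roll":0},{"tx":0,"ty":0,"tz":0,"roll":0}]'; python3 -m handwheel '[{"tx":2,"ty":0,"tz":0,"roll":0},{"tx":2,"ty":0,"tz":0,"roll":0},{"tx":0,"ty":0,"tz":0,"roll":0}]'
```

```text
t: 5.12
tool_pos: [0.5601, -0.1134, 0.0579]
tool_rot: [2.229, 2.212, -0.002]
contact_force: [-2.5, -2.3, 6.1]
opening: 0.027
grip_force: 30.9
t: 5.37
tool_pos: [0.5602, -0.1111, 0.0579]
tool_rot: [2.227, 2.21, -0.006]
contact_force: [-3.3, -8.6, 4.1]
opening: 0.0273
grip_force: 30.7
```

```bash
python3 -m handwheel '[{"tx":2,"ty":0,"tz":0,"roll":0},{"tx":1,"ty":0,"tz":0,"roll":0},{"tx":0,"ty":0,"tz":0,"roll":0},{"tx":0,"ty":0,"tz":0,"roll":0}]'
```

```text
t: 5.7
tool_pos: [0.5602, -0.1112, 0.0579]
tool_rot: [2.224, 2.207, -0.011]
contact_force: [-3.2, -17.5, 3.1]
opening: 0.0273
grip_force: 30.5
```

The tray is at its stop: pushing adds force but no travel. I'll release, rise and go above the stand.

```bash
python3 -m handwheel '[{"tx":-4,"ty":0,"tz":0,"roll":0},{"tx":0,"ty":0,"tz":0,"roll":0}]' && python3 -m handwheel '[{"tx":0,"ty":0,"tz":0,"roll":0},{"tx":0,"ty":0,"tz":0,"roll":0},{"tx":0,"ty":0,"tz":0,"roll":0},{"tx":0,"ty":0,"tz":0,"roll":0},{"tx":0,"ty":0,"tz":-10,"roll":0},{"tx":0,"ty":0,"tz":-30,"roll":0},{"tx":0,"ty":0,"tz":-36,"roll":0},{"tx":0,"ty":0,"tz":-36,"roll":0},{"tx":0,"ty":0,"tz":-36,"roll":0},{"tx":0,"ty":0,"tz":-36,"roll":0},{"tx":0,"ty":0,"tz":0,"roll":0}]' 85
python3 - <<'E'
from h import *
delta((.398,.203,.241),215)
E
```

```text
t: 5.87
tool_pos: [0.5602, -0.1113, 0.0578]
tool_rot: [2.23, 2.211, -0.002]
contact_force: [-3.0, -3.7, 5.6]
opening: 0.0271
grip_force: 30.9
t: 6.78
tool_pos: [0.5638, -0.1109, 0.2512]
tool_rot: [2.22, 2.203, 0.012]
contact_force: [0.5, -0.3, 2.6]
opening: 0.0851
grip_force: 0.0
t 6.78 pos [ 0.5638 -0.1109  0.2512] head deg 89.56 tilt [ 0.0154 -0.005  -0.9999] F [ 0.5 -0.3  2.6] q6 -0.32
tx ty tz [ 312.6 -168.3    6.1] roll -2.189
```

```bash
python3 -m handwheel '[{"tx":26,"ty":-14,"tz":0,"roll":0},{"tx":26,"ty":-14,"tz":0,"roll":0},{"tx":26,"ty":-14,"tz":0,"roll":0},{"tx":26,"ty":-14,"tz":0,"roll":0},{"tx":26,"ty":-14,"tz":0,"roll":0},{"tx":26,"ty":-14,"tz":0,"roll":0},{"tx":26,"ty":-14,"tz":0,"roll":0},{"tx":26,"ty":-14,"tz":0,"roll":0},{"tx":26,"ty":-14,"tz":0,"roll":0},{"tx":26,"ty":-14,"tz":0,"roll":0},{"tx":26,"ty":-14,"tz":0,"roll":0},{"tx":26,"ty":-14,"tz":0,"roll":0}]' >/dev/null&& python3 -m handwheel '[{"tx":0,"ty":0,"tz":0,"roll":-0.12},{"tx":0,"ty":0,"tz":0,"roll":-0.12},{"tx":0,"ty":0,"tz":0,"roll":-0.12},{"tx":0,"ty":0,"tz":0,"roll":-0.12},{"tx":0,"ty":0,"tz":0,"roll":-0.12},{"tx":0,"ty":0,"tz":0,"roll":-0.12},{"tx":0,"ty":0,"tz":0,"roll":-0.12},{"tx":0,"ty":0,"tz":0,"roll":-0.12},{"tx":0,"ty":0,"tz":0,"roll":-0.12},{"tx":0,"ty":0,"tz":0,"roll":-0.12}]' >/dev/null && python3 -m handwheel '[{"tx":0,"ty":0,"tz":0,"roll":-0.12},{"tx":0,"ty":0,"tz":0,"roll":-0.12},{"tx":0,"ty":0,"tz":0,"roll":-0.12},{"tx":0,"ty":0,"tz":0,"roll":-0.12},{"tx":0,"ty":0,"tz":0,"roll":-0.12},{"tx":0,"ty":0,"tz":0,"roll":-0.12},{"tx":0,"ty":0,"tz":0,"roll":-0.12},{"tx":0,"ty":0,"tz":0,"roll":-0.12},{"tx":0,"ty":0,"tz":0,"roll":0},{"tx":0,"ty":0,"tz":0,"roll":0}]'
python3 - <<'E'
from h import *
delta((.398,.203,.241),215)
o=ctrl.get_obs();im,d=optics.get_image('wrist');cv2.imwrite('pics/w3.png',im[:,:,::-1]);np.savez('w3.npz',im=im,d=d,o=np.r_[o['tool_pos'],o['tool_rot']])
im,d=optics.get_image('top');np.savez('top1.npz',im=im,d=d)
E
```

```text
t: 9.45
tool_pos: [0.3943, 0.2036, 0.2406]
tool_rot: [-0.896, 3.011, 0.0]
contact_force: [0.0, 0.6, -0.4]
opening: 0.0852
grip_force: 0.0
t 9.45 pos [0.3943 0.2036 0.2406] head deg -146.86 tilt [ 5.e-04  2.e-04 -1.e+00] F [ 0.   0.6 -0.4] q6 -1.84
tx ty tz [-2.7 -2.5 -0.4] roll -0.032
```

View pics/w3.png

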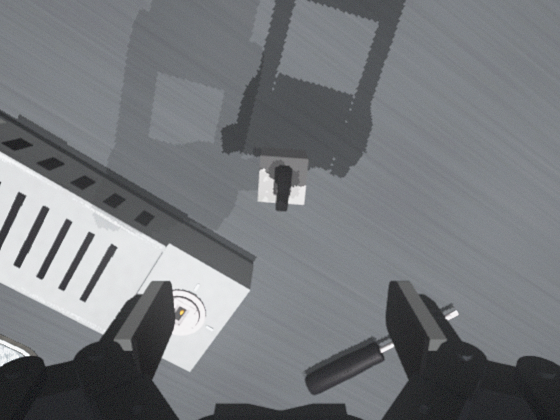

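The wrist view shows the stand's top around (282,180), with the key's head edge-on at (283,188). The lock is at (181,313). I'll measure the stand's centre and yaw, the key's head, and the keyway with the lock box edges.

Run:
```python
from h import *
z=np.load('w3.npz');im,d,o=z['im'],z['d'],z['o'];p,T=T_cam('wrist',dict(tool_pos=o[:3],tool_rot=o[3:]))
C=cloud(p,T,d);Z=C[...,2];g=im.max(2)
def rect(name,m,zz):
    ct=cv2.findContours(m.astype(np.uint8),cv2.RETR_EXTERNAL,cv2.CHAIN_APPROX_NONE)[0];c=max(ct,key=cv2.contourArea)
    W=onplane(p,T,c[:,0].astype(float),zz)[:,:2]
    (cx,cy),(a,b),th=cv2.minAreaRect((W*1000).astype(np.float32));print(name,'c',cx,cy,'size',a,b,'ang',th,'px',cv2.minAreaRect(c)[0]);return c
R0=np.zeros(Z.shape,bool);R0[140:225,240:325]=1
st=R0&(Z>.040)&(Z<.050);rect('stand z-band',cv2.morphologyEx((R0&(Z>.038)).astype(np.uint8),cv2.MORPH_OPEN,np.ones((3,3)))>0,.045)
head=R0&(Z>.052)&(Z<.098);hp=C[head];print('head pts',head.sum(),'z',hp[:,2].min(),hp[:,2].max(),'mean',hp.mean(0))
hh=hp[hp[:,2]>.065];w,V=np.linalg.eigh(np.cov(hh[:,:2].T));print('head ctr',hh.mean(0),'axis deg',np.degrees(np.arctan2(V[1,1],V[0,1])),'extent',[np.ptp(hh[:,:2]@V[:,i]) for i in(0,1)],[ (hh[:,:2]@V[:,i]).mean()-((hh[:,:2]@V[:,i]).max()+(hh[:,:2]@V[:,i]).min())/2 for i in (0,1)])
# dark head blob
dk=R0&(g<45);
# lock box roof edges
L=np.zeros(Z.shape,bool);L[220:385,100:262]=1
# cylinder: ring ; keyway: dark/brass pixels
sl=np.zeros(Z.shape,bool);sl[303:325,168:196]=1
for r in range(300,328,2): print(r,g[r,160:206:2])
print('cyl z',np.median(Z[300:330,165:200]))
```

```text
stand z-band c 402.0729675292969 210.00872802734375 size 52.746726989746094 43.672813415527344 ang 28.741043090820312 px (281.59600830078125, 183.71969604492188)
head pts 569 z 0.05604116024461997 0.0890336627270994 mean [0.39589405 0.20648541 0.08302371]
head ctr [0.39588335 0.20651793 0.08318422] axis deg -151.69513700590542 extent [np.float64(0.010542154270754441), np.float64(0.03896364422875931)] [np.float64(0.00013570025207739183), np.float64(0.00328009562726167)]
300 [ 65  67  65  67  68  67  69 236 245 233 237 244 246 240 164 110 208 245
 246 242 144 228 234]
302 [ 65  59  64  64  67  67  74 237 244 244 240 231 244 245 245 234 136 206
 244 246 241 145 234]
304 [ 64  61  62  61  64  67  58 229 242 239 243 243 239 239 243 245 240 137
 213 245 246 202 217]
306 [ 63  61  63  64  68  66  64 234 232 220 196 241 246 245 242 234 242 240
 135 239 245 244 189]
308 [ 63  60  68  63  64  68  62 152 221 144 103 122 190 242 244 244 235 236
 190 175 245 246 191]
310 [ 61  65  63  64  65  67  62 117 179 111 139 192 118 187 228 242 243 243
 207 135 243 245 225]
312 [ 56  60  58  59  64  67  67  98 117 110 239 248 156 221 228 244 243 240
 241 166 233 245 238]
314 [ 60  61  66  63  64  62  64  70 110 109 217 153 207 226 243 244 244 235
 244 204 229 244 239]
316 [ 60  59  61  63  62  63  67  66 110 109 105 196 218 237 243 243 244 244
 244 216 228 244 237]
318 [ 59  58  57  57  63  67  62  66 110 104 171 228 234 244 244 244 243 244
 244 195 236 245 239]
320 [ 61  58  56  64  63  64  66  97 226 170 224 225 244 244 244 244 244 244
 244 178 244 245 238]
322 [ 54  55  59  61  59  62  62  97 230 227 221 238 244 243 244 243 243 243
 239 233 244 244 235]
324 [ 50  57  57  60  57  59  62 153 231 196 230 244 243 242 243 244 243 242
 223 244 244 239 230]
326 [ 56  63  60  59  61  64  58 214 245 240 243 244 243 243 243 243 243 241
 243 244 243 232 230]
cyl z 0.0657603691064321
```

```bash
python3 -m handwheel '[{"tx":0,"ty":0,"tz":0,"roll":0.081},{"tx":0,"ty":0,"tz":0,"roll":0},{"tx":0,"ty":0,"tz":0,"roll":0}]' 60
python3 - <<'E'
from h import *
delta((.3988,.2079,.12),-151.5)
E
```

```text
t: 9.8
tool_pos: [0.3944, 0.2035, 0.2404]
tool_rot: [-0.779, 3.044, 0.0]
contact_force: [0.4, -0.3, 0.2]
opening: 0.0602
grip_force: 0.0
t 9.8 pos [0.3944 0.2035 0.2404] head deg -151.3 tilt [ 0.  0. -1.] F [ 0.4 -0.3  0.2] q6 -1.76
tx ty tz [ -6.    1.8 120.4] roll 0.004
```

```bash
python3 -m handwheel '[{"tx":-6,"ty":2,"tz":10,"roll":0},{"tx":0,"ty":0,"tz":35,"roll":0},{"tx":0,"ty":0,"tz":35,"roll":0},{"tx":0,"ty":0,"tz":30,"roll":0},{"tx":0,"ty":0,"tz":10,"roll":0},{"tx":0,"ty":0,"tz":0,"roll":0},{"tx":0,"ty":0,"tz":0,"roll":0}]'
python3 - <<'E'
from h import *
delta((.3988,.2079,.055),-151.5)
o=ctrl.get_obs();im,d=optics.get_image('wrist');cv2.imwrite('pics/w4.png',im[:,:,::-1]);np.savez('w4.npz',im=im,d=d,o=np.r_[o['tool_pos'],o['tool_rot']])
p,T=T_cam('wrist',o);C=cloud(p,T,d);M=R.from_rotvec(o['tool_rot']).as_matrix()
h=(d>0)&(C[...,2]>.07)&(C[...,2]<.094)&(np.hypot(C[...,0]-.3988,C[...,1]-.2079)<.03)
q=(C[h]-o['tool_pos'])@M;print(h.sum(),'tool frame min',q.min(0)*1e3,'max',q.max(0)*1e3,'pct',np.percentile(q*1e3,[2,98],axis=0))
s=(d>0)&(abs(C[...,2]-.045)<.003)&(np.hypot(C[...,0]-.3988,C[...,1]-.2079)<.035);q=(C[s]-o['tool_pos'])@M;print('stand top',np.percentile(q*1e3,[1,99],axis=0))
w,V=np.linalg.eigh(np.cov(C[h][:,:2].T));print('axis',np.degrees(np.arctan2(V[1,1],V[0,1])))
E
```

```text
t: 10.38
tool_pos: [0.3989, 0.2083, 0.1206]
tool_rot: [0.778, -3.043, -0.0]
contact_force: [-0.6, -0.3, 1.2]
opening: 0.0602
grip_force: 0.0
t 10.38 pos [0.3989 0.2083 0.1206] head deg -151.32 tilt [-3.e-04 -0.e+00 -1.e+00] F [-0.6 -0.3  1.2] q6 -1.76
tx ty tz [ 0.3 -0.2 65.6] roll 0.003
1312 tool frame min [-17.71256682  -5.04497025  31.41594983] max [19.97510729  5.06053943 50.55243186] pct [[-14.13166964  -4.86434199  31.99909767]
 [ 18.95664304   4.85929377  49.13741225]]
stand top [[-21.80558153 -21.48358028  72.76058157]
 [ 21.60519427  21.75989225  78.47499492]]
axis -151.28078355300175
```

View pics/w4.png

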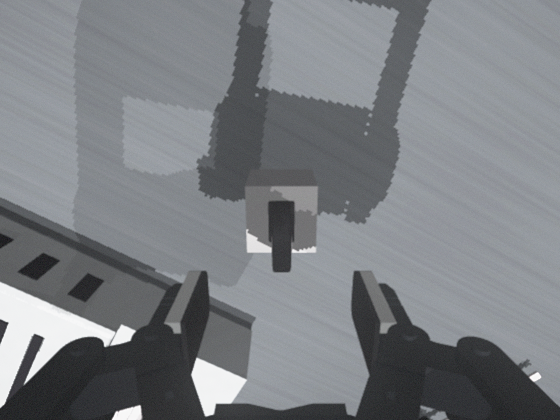

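The view shows the key's head at (282,235), centred between the fingers. I'll descend 65 mm and grip.

```bash
python3 -m handwheel '[{"tx":0,"ty":0,"tz":30,"roll":0},{"tx":0,"ty":0,"tz":25,"roll":0},{"tx":0,"ty":0,"tz":10,"roll":0},{"tx":0,"ty":0,"tz":0,"roll":0},{"tx":0,"ty":0,"tz":0,"roll":0}]' && python3 -m handwheel '[{"tx":0,"ty":0,"tz":0,"roll":0},{"tx":0,"ty":0,"tz":0,"roll":0},{"tx":0,"ty":0,"tz":0,"roll":0},{"tx":0,"ty":0,"tz":0,"roll":0},{"tx":0,"ty":0,"tz":0,"roll":0},{"tx":0,"ty":0,"tz":0,"roll":0},{"tx":0,"ty":0,"tz":0,"roll":0},{"tx":0,"ty":0,"tz":0,"roll":0}]' 3 70
python3 - <<'E'
from h import *
delta((.3989,.2083,.18),-151.5)
E
```

```text
t: 10.85
tool_pos: [0.3998, 0.2085, 0.0568]
tool_rot: [-0.777, 3.042, 0.0]
contact_force: [-0.3, -0.7, 0.3]
opening: 0.0599
grip_force: 0.0
t: 11.52
tool_pos: [0.3996, 0.2084, 0.0564]
tool_rot: [-0.777, 3.042, 0.0]
contact_force: [-0.9, -0.3, 6.3]
opening: 0.0093
grip_force: 68.6
t 11.52 pos [0.3996 0.2084 0.0564] head deg -151.34 tilt [ 1.7e-03  6.0e-04 -1.0e+00] F [-0.9 -0.3  6.3] q6 -1.76
tx ty tz [   0.4    0.2 -123.6] roll 0.003
```

```bash
python3 -m handwheel '[{"tx":0,"ty":0,"tz":-5,"roll":0},{"tx":0,"ty":0,"tz":-15,"roll":0},{"tx":0,"ty":0,"tz":-20,"roll":0},{"tx":0,"ty":0,"tz":-25,"roll":0},{"tx":0,"ty":0,"tz":-30,"roll":0},{"tx":0,"ty":0,"tz":-30,"roll":0},{"tx":0,"ty":0,"tz":0,"roll":0.1},{"tx":0,"ty":0,"tz":0,"roll":0.1},{"tx":0,"ty":0,"tz":0,"roll":0.1},{"tx":0,"ty":0,"tz":0,"roll":0.1},{"tx":0,"ty":0,"tz":0,"roll":0.11},{"tx":0,"ty":0,"tz":0,"roll":0}]'
python3 - <<'E'
from h import *
delta((.633,.192,.18),179.4)
E
```

```text
t: 12.52
tool_pos: [0.3982, 0.2079, 0.1797]
tool_rot: [-0.018, -3.14, 0.001]
contact_force: [0.3, 0.3, 0.1]
opening: 0.0091
grip_force: 68.8
t 12.52 pos [0.3982 0.2079 0.1797] head deg 179.34 tilt [-1.3e-03 -4.0e-04 -1.0e+00] F [0.3 0.3 0.1] q6 -1.24
tx ty tz [-235.   -13.2   -0.6] roll -0.001
```

```bash
python3 -m handwheel '[{"tx":-15,"ty":-1,"tz":0,"roll":0},{"tx":-25,"ty":-1,"tz":0,"roll":0},{"tx":-25,"ty":-1,"tz":0,"roll":0},{"tx":-25,"ty":-2,"tz":0,"roll":0},{"tx":-25,"ty":-2,"tz":0,"roll":0},{"tx":-25,"ty":-2,"tz":0,"roll":0},{"tx":-25,"ty":-1,"tz":0,"roll":0},{"tx":-25,"ty":-1,"tz":0,"roll":0},{"tx":-25,"ty":-1,"tz":0,"roll":0},{"tx":-20,"ty":-1,"tz":0,"roll":0},{"tx":0,"ty":0,"tz":0,"roll":0},{"tx":0,"ty":0,"tz":0,"roll":0}]'
python3 - <<'E'
from h import *
delta((.5634,.1911,.13),179.4)
o=ctrl.get_obs();im,d=optics.get_image('wrist');cv2.imwrite('pics/w5.png',im[:,:,::-1]);np.savez('w5.npz',im=im,d=d,o=np.r_[o['tool_pos'],o['tool_rot']])
E
```

```text
t: 13.52
tool_pos: [0.6336, 0.1925, 0.1793]
tool_rot: [-0.013, -3.14, 0.0]
contact_force: [-0.4, 0.6, -1.4]
opening: 0.009
grip_force: 68.8
t 13.52 pos [0.6336 0.1925 0.1793] head deg 179.52 tilt [-2.e-03 -2.e-04 -1.e+00] F [-0.4  0.6 -1.4] q6 -1.38
tx ty tz [70.1 -2.  49.5] roll 0.002
```

View pics/w5.png

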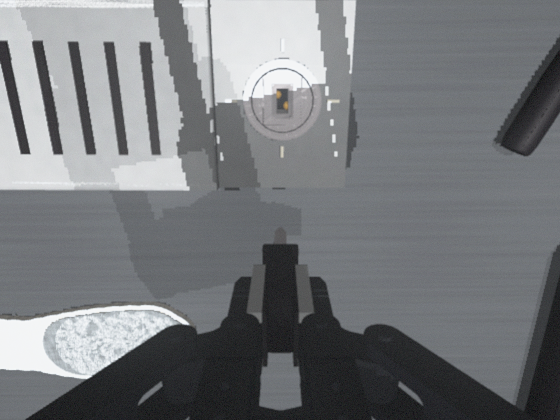

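The view shows the keyway slot at (282,101) in its ring, and the blade tip at (280,230). I'll measure both.

Run:
```python
from h import *
z=np.load('w5.npz');im,d,o=z['im'],z['d'],z['o'];p,T=T_cam('wrist',dict(tool_pos=o[:3],tool_rot=o[3:]))
M=R.from_rotvec(o[3:]).as_matrix();g=im.max(2)
C=cloud(p,T,d);print('roof z',np.median(C[20:40,240:330,2]),'cyl z',np.median(C[110:125,260:300,2]))
def tool(uv,z): return (onplane(p,T,uv,z)-o[:3])@M*1e3
gg=cv2.cvtColor(im,cv2.COLOR_RGB2GRAY)
print(gg[84:118,268:298:2])
ci=cv2.HoughCircles(cv2.medianBlur(gg,3)[50:150,230:335],cv2.HOUGH_GRADIENT,1,5,param1=100,param2=15,minRadius=25,maxRadius=45)
for c in ci[0][:6]: uv=c[:2]+[230,50];print('circ',uv,c[2],tool([uv],.068)[0][:2],onplane(p,T,[uv],.068)[0][:2])
print('blade');print(gg[224:246,268:294])
```

```text
roof z 0.05988071364018191 cyl z 0.06569356619442268
[[245 245 234 223 218 220 220 221 222 220 218 223 232 245 245]
 [245 245 234 217 213 215 215 215 213 210 205 218 230 245 245]
 [245 246 222 210 216 218 216 213 209 203 200 205 217 245 246]
 [245 246 210 215 218 217 213 207 203 199 199 203 210 246 240]
 [245 246 213 216 195 170 171 162 158 160 176 203 210 246 227]
 [245 245 217 217 169  92  91  90  87  89 151 201 216 248 226]
 [245 246 219 214 170 100  83  82  81  84 137 174 186 232 203]
 [245 246 217 211 176 136 101  82  80  85 125 138 140 169 165]
 [245 246 218 208 181 157 118  78  84  79 121 134 140 163 163]
 [247 247 218 178 165 160 131  81  79  82 123 134 140 164 162]
 [233 233 187 138 147 161 140  81  80  83 124 134 136 164 165]
 [170 172 146 134 142 155 128  81  82  81 123 133 135 161 160]
 [163 158 141 137 140 148 115  79  81  84 123 129 138 162 159]
 [163 158 140 138 133 131  96  82  78  82 119 132 134 159 161]
 [164 157 144 140 123 105  84  82  79  81 127 132 138 160 167]
 [159 156 145 139 115  82  80  77  81  82 125 134 134 165 165]
 [159 157 145 140 118  83  74  81  79  
[... 3244 characters left out ...]
85  93  89
  103 120 116 115 118 116 117 119]
 [104 105 104 105 105 103  94  90  92  87  87  86  90  89  88  88  88  89
  105 118 120 117 119 118 121 118]
 [106 108 107 105 109  98  91  89  87  85  89  88  86  85  88  90  87  91
  107 117 121 121 121 125 120 123]
 [109 109 107 106 103  91  83  90  89  86  88  89  92  90  86  90  89  90
  105 120 119 119 124 122 125 122]
 [ 92  91  93  93  92  79  75  79  79  77  80  79  79  83  79  75  76  75
   91  99 103 105 103 105 103 108]
 [ 59  59  60  62  61  51  54  58  52  55  53  55  52  51  49  55  52  51
   60  64  68  63  64  66  65  66]
 [ 37  40  39  43  39  32  42  38  39  35  39  35  42  35  34  45  39  38
   43  41  41  43  39  47  42  41]]
```

Run:
```python
from h import *
z=np.load('w5.npz');im,d,o=z['im'],z['d'],z['o'];p,T=T_cam('wrist',dict(tool_pos=o[:3],tool_rot=o[3:]))
M=R.from_rotvec(o[3:]).as_matrix();gg=cv2.cvtColor(im,cv2.COLOR_RGB2GRAY)
def tool(uv,z): return (onplane(p,T,uv,z)-o[:3])@M*1e3
for n,uv,h in(('slot',(282,100.6),.065),('ring',(282,99.5),.068),('slot top',(282,88.2),.065),('slot bot',(282,113),.065),('slot L',(276.3,100),.065),('slot R',(288,100),.065)): print(n,tool([uv],h)[0].round(2),onplane(p,T,[uv],h)[0].round(4))
zt=o[2]-.0454
print('tip front corner',tool([(280.3,226.8)],zt)[0].round(2),'tip z',zt)
# outer rim via bright/dark ring mask
m=np.zeros(gg.shape,np.uint8);
e=cv2.Canny(gg,60,120)
v,u=np.nonzero(e);r=np.hypot(u-282,v-99.5);k=(r>28)&(r<36)
for _ in range(5):
    c=np.linalg.lstsq(np.c_[u[k],v[k],np.ones(k.sum())],u[k]**2+v[k]**2,rcond=None)[0];cx,cy=c[0]/2,c[1]/2;R0=np.sqrt(c[2]+cx*cx+cy*cy);r=np.hypot(u-cx,v-cy);k=abs(r-R0)<2
print('ring fit',cx,cy,R0,k.sum(),tool([(cx,cy)],.068)[0].round(2))
# yaw: box end edge (right edge col ~ 350) & left seam at ~212
for c0 in(340,206):
    pts=[]
    for row in list(range(15,60,3))+list(range(135,180,3)):
        gr=abs(np.diff(gg[row,c0:c0+22].astype(int)));pts.append((c0+gr.argmax()+.5,row))
    W=onplane(p,T,pts,.062);f=np.polyfit(W[:,0],W[:,1],1);res=W[:,1]-np.polyval(f,W[:,0]);k=abs(res)<.002;f=np.polyfit(W[k,0],W[k,1],1);print('edge yaw deg',np.degrees(np.arctan(f[0])),k.sum(),'y at .563',np.polyval(f,.563))
```

```text
slot [ 69.35   1.39 114.48] [0.5641 0.1944 0.065 ]
ring [ 70.19   1.37 111.48] [0.5632 0.1944 0.068 ]
slot top [ 77.08   1.38 114.49] [0.5563 0.1945 0.065 ]
slot bot [ 61.45   1.4  114.46] [0.572  0.1944 0.065 ]
slot L [ 69.73  -2.34 114.48] [0.5637 0.1907 0.065 ]
slot R [ 69.72   5.32 114.48] [0.5637 0.1984 0.065 ]
tip front corner [ 8.24  0.13 45.42] tip z 0.13393783571443396
ring fit 282.04968672496045 99.96685147835859 31.529308457176228 378 [ 69.9    1.4  111.48]
edge yaw deg 3.128044282519961 14 y at .563 0.23732560184067594
edge yaw deg -0.6076528189817487 29 y at .563 0.14970079379853268
```

```bash
python3 -m handwheel '[{"tx":15,"ty":0.3,"tz":0,"roll":0.002},{"tx":20,"ty":0.5,"tz":0,"roll":0},{"tx":20,"ty":0.5,"tz":0,"roll":0},{"tx":13.4,"ty":0,"tz":0,"roll":0},{"tx":0,"ty":0,"tz":0,"roll":0},{"tx":0,"ty":0,"tz":15,"roll":0},{"tx":0,"ty":0,"tz":20,"roll":0},{"tx":0,"ty":0,"tz":15,"roll":0},{"tx":0,"ty":0,"tz":6,"roll":0},{"tx":0,"ty":0,"tz":0,"roll":0},{"tx":0,"ty":0,"tz":0,"roll":0}]'
python3 - <<'E'
from h import *
z=np.load('w5.npz')['o'];M=R.from_rotvec(z[3:]).as_matrix();t=z[:3]+M@[.0684,.0013,0];print('want xy',t)
delta((t[0],t[1],.1134),179.4)
E
```

```text
t: 14.48
tool_pos: [0.5652, 0.1949, 0.1245]
tool_rot: [-0.018, -3.142, -0.0]
contact_force: [-0.4, -0.1, -0.8]
opening: 0.0092
grip_force: 68.8
want xy [0.56524257 0.19437709 0.17947398]
t 14.48 pos [0.5652 0.1949 0.1245] head deg 179.35 tilt [-0.  0. -1.] F [-0.4 -0.1 -0.8] q6 -1.35
tx ty tz [-0.  -0.6 11.1] roll -0.001
```

```bash
python3 -m handwheel '[{"tx":0,"ty":-0.5,"tz":4,"roll":0},{"tx":0,"ty":0,"tz":4,"roll":0},{"tx":0,"ty":0,"tz":3,"roll":0},{"tx":0,"ty":0,"tz":2,"roll":0},{"tx":0,"ty":0,"tz":2,"roll":0},{"tx":0,"ty":0,"tz":2,"roll":0},{"tx":0,"ty":0,"tz":0,"roll":0},{"tx":0,"ty":0,"tz":0,"roll":0}]'; python3 -m handwheel '[{"tx":0,"ty":0,"tz":2,"roll":0},{"tx":0,"ty":0,"tz":2,"roll":0},{"tx":0,"ty":0,"tz":0,"roll":0},{"tx":0,"ty":0,"tz":0,"roll":0}]'
```

```text
t: 15.15
tool_pos: [0.5651, 0.1944, 0.1072]
tool_rot: [-0.018, -3.141, 0.0]
contact_force: [0.5, 0.2, -1.3]
opening: 0.009
grip_force: 68.8
t: 15.48
tool_pos: [0.565, 0.1944, 0.1031]
tool_rot: [-0.019, -3.141, 0.0]
contact_force: [-0.0, 0.0, -0.9]
opening: 0.0092
grip_force: 68.8
```

The tip is 10 mm into the keyway with no force. I'll push on with small twists.

```bash
python3 -m handwheel '[{"tx":0,"ty":0,"tz":2,"roll":0.03},{"tx":0,"ty":0,"tz":2,"roll":-0.06},{"tx":0,"ty":0,"tz":2,"roll":0.06},{"tx":0,"ty":0,"tz":2,"roll":-0.03},{"tx":0,"ty":0,"tz":0,"roll":0},{"tx":0,"ty":0,"tz":0,"roll":0}]'; python3 -m handwheel '[{"tx":0,"ty":0,"tz":2,"roll":0.03},{"tx":0,"ty":0,"tz":2,"roll":-0.06},{"tx":0,"ty":0,"tz":2,"roll":0.06},{"tx":0,"ty":0,"tz":2,"roll":-0.03},{"tx":0,"ty":0,"tz":0,"roll":0},{"tx":0,"ty":0,"tz":0,"roll":0}]'
```

```text
t: 15.98
tool_pos: [0.5658, 0.1936, 0.0967]
tool_rot: [0.018, 3.141, -0.003]
contact_force: [-1.0, -3.7, 3.9]
opening: 0.0094
grip_force: 69.6
t: 16.48
tool_pos: [0.5653, 0.1942, 0.0896]
tool_rot: [-0.019, -3.141, 0.001]
contact_force: [-4.9, -2.5, 9.5]
opening: 0.0093
grip_force: 70.4
```

```bash
python3 -m handwheel '[{"tx":0,"ty":0,"tz":2,"roll":0.03},{"tx":0,"ty":0,"tz":2,"roll":-0.06},{"tx":0,"ty":0,"tz":2,"roll":0.06},{"tx":0,"ty":0,"tz":2,"roll":-0.03},{"tx":0,"ty":0,"tz":0,"roll":0},{"tx":0,"ty":0,"tz":0,"roll":0}]'; python3 -m handwheel '[{"tx":0,"ty":0,"tz":2,"roll":0.03},{"tx":0,"ty":0,"tz":2,"roll":-0.06},{"tx":0,"ty":0,"tz":0,"roll":0.03},{"tx":0,"ty":0,"tz":0,"roll":0}]'
```

```text
t: 16.98
tool_pos: [0.5658, 0.1946, 0.0814]
tool_rot: [0.019, 3.14, 0.001]
contact_force: [-3.1, -1.8, 4.8]
opening: 0.0089
grip_force: 69.6
t: 17.32
tool_pos: [0.566, 0.1946, 0.0794]
tool_rot: [0.02, 3.141, 0.0]
contact_force: [-8.5, -2.4, 17.2]
opening: 0.0088
grip_force: 71.6
```

```bash
python3 -m handwheel '[{"tx":0,"ty":0,"tz":1,"roll":0},{"tx":0,"ty":0,"tz":0,"roll":0},{"tx":0,"ty":0,"tz":0,"roll":0}]'
python3 - <<'E'
from h import *
delta((.565,.1945,.0794),179.4);im,d=optics.get_image('scene');im2,_=optics.get_image('wrist')
A=cv2.resize(im[150:250,280:400,::-1],(480,400));cv2.imwrite('pics/s2.png',np.hstack([A,cv2.resize(im2[150:400,180:380,::-1],(320,400))]))
E
```

```text
t: 17.57
tool_pos: [0.5661, 0.1946, 0.0793]
tool_rot: [0.019, 3.141, -0.0]
contact_force: [-10.2, -3.2, 22.0]
opening: 0.0091
grip_force: 72.4
t 17.57 pos [0.5661 0.1946 0.0793] head deg 179.32 tilt [ 5.e-04 -0.e+00 -1.e+00] F [-10.2  -3.2  22. ] q6 -1.35
tx ty tz [ 1.1 -0.1 -0.1] roll -0.001
```

View pics/s2.png

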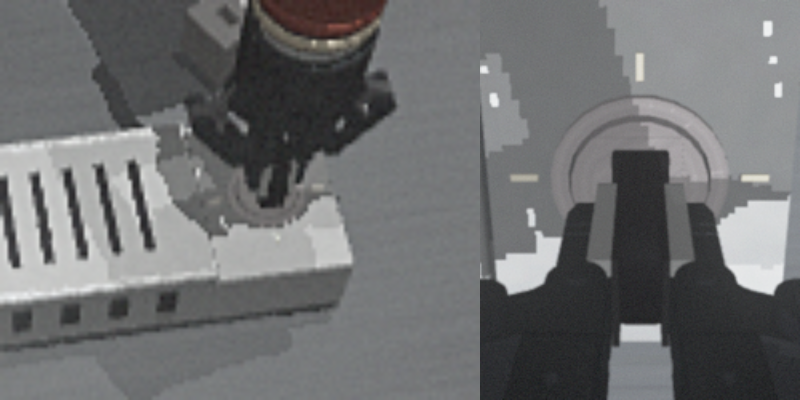

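The key is home, with its collar on the cylinder face. I'll turn it clockwise, compensating for the 1.2 mm offset of the key's axis in the grip.

```bash
python3 -m handwheel '[{"tx":1,"ty":0,"tz":0,"roll":0},{"tx":0,"ty":-0.1,"tz":0,"roll":0.1},{"tx":0,"ty":-0.1,"tz":0,"roll":0.1},{"tx":0,"ty":-0.1,"tz":0,"roll":0.1},{"tx":0,"ty":-0.1,"tz":0,"roll":0.1},{"tx":0,"ty":-0.1,"tz":0,"roll":0.1},{"tx":0,"ty":-0.1,"tz":0,"roll":0.1},{"tx":0,"ty":-0.1,"tz":0,"roll":0.1},{"tx":0,"ty":0,"tz":0,"roll":0}]'
python3 - <<'E'
from h import *
delta((.565,.1945,.0794),93.4);print(ctrl.get_obs()['wrist_torque'])
E
```

```text
t: 18.42
tool_pos: [0.5656, 0.1935, 0.0793]
tool_rot: [1.098, 2.941, 0.0]
contact_force: [-7.7, -4.5, 19.6]
opening: 0.0089
grip_force: 71.9
t 18.42 pos [0.5656 0.1935 0.0793] head deg 139.05 tilt [ 2.5e-03 -9.0e-04 -1.0e+00] F [-7.7 -4.5 19.6] q6 -0.65
tx ty tz [ 1.1  0.3 -0.1] roll 0.797
[-0.7721191   1.53085009  0.03696367]
```

```bash
python3 -m handwheel '[{"tx":0,"ty":-0.1,"tz":0,"roll":0.1},{"tx":0,"ty":-0.1,"tz":0,"roll":0.1},{"tx":0,"ty":-0.1,"tz":0,"roll":0.1},{"tx":0,"ty":-0.1,"tz":0,"roll":0.1},{"tx":0,"ty":-0.1,"tz":0,"roll":0.1},{"tx":0,"ty":-0.1,"tz":0,"roll":0.1},{"tx":0,"ty":-0.1,"tz":0,"roll":0.1},{"tx":0,"ty":-0.1,"tz":0,"roll":0.1},{"tx":0,"ty":0,"tz":0,"roll":0.05},{"tx":0,"ty":0,"tz":0,"roll":0},{"tx":0,"ty":0,"tz":0,"roll":0}]'
python3 - <<'E'
from h import *
delta((.565,.1945,.0794),93.4);print(ctrl.get_obs()['wrist_torque']);im2,_=optics.get_image('wrist')
cv2.imwrite('pics/w6.png',im2[:,:,::-1])
E
```

```text
t: 19.33
tool_pos: [0.5645, 0.193, 0.0794]
tool_rot: [2.21, 2.231, -0.0]
contact_force: [-9.7, -4.4, 20.8]
opening: 0.009
grip_force: 72.1
t 19.33 pos [0.5645 0.193  0.0794] head deg 90.54 tilt [ 0.0012 -0.0014 -1.    ] F [-9.7 -4.4 20.8] q6 0.2
tx ty tz [ 1.5  0.5 -0.1] roll -0.05
[-0.84756     1.87584224  0.00714353]
```

View pics/w6.png

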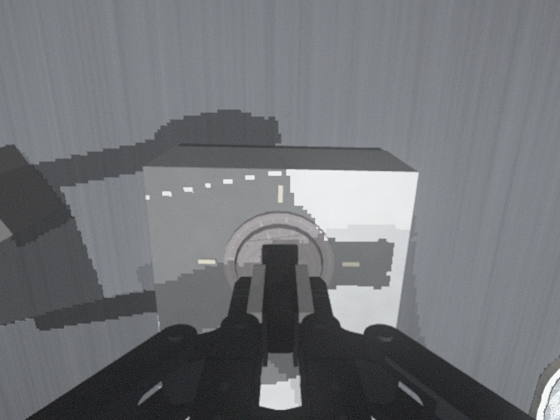

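```bash
python3 -m handwheel '[{"tx":0,"ty":0,"tz":0,"roll":0.05},{"tx":0,"ty":0,"tz":0,"roll":0},{"tx":0,"ty":0,"tz":0,"roll":0}]'>/dev/null
python3 - <<'E'
from h import *
delta((.565,.1945,.0794),90);print(ctrl.get_obs()['wrist_torque'])
E
python3 -m handwheel '[{"tx":0,"ty":0,"tz":0,"roll":0.04},{"tx":0,"ty":0,"tz":0,"roll":0},{"tx":0,"ty":0,"tz":0,"roll":0},{"tx":0,"ty":0,"tz":0,"roll":0}]'>/dev/null
python3 - <<'E'
from h import *
delta((.565,.1945,.0794),90);print(ctrl.get_obs()['wrist_torque'])
E
```

```text
t 19.63 pos [0.5644 0.193  0.0793] head deg 87.68 tilt [ 9.0e-04 -1.4e-03 -1.0e+00] F [-9.3 -5.6 21.3] q6 0.25
tx ty tz [ 1.5  0.5 -0.1] roll -0.041
[-0.88358817  1.93191625  0.07091769]
t 19.97 pos [0.5643 0.193  0.0794] head deg 85.4 tilt [ 8.0e-04 -1.4e-03 -1.0e+00] F [-9.9 -5.2 20.7] q6 0.29
tx ty tz [ 1.5  0.5 -0. ] roll -0.08
[-0.94250922  1.99432273  0.03038192]
```

```bash
python3 -m handwheel '[{"tx":0,"ty":0,"tz":0,"roll":0},{"tx":0,"ty":0,"tz":0,"roll":0},{"tx":0,"ty":0,"tz":0,"roll":0},{"tx":0,"ty":0,"tz":0,"roll":0},{"tx":0,"ty":0,"tz":0,"roll":0},{"tx":0,"ty":0,"tz":0,"roll":0}]' && python3 -c "
from station import ctrl
print(ctrl.finish_job())"
```

```text
t: 20.47
tool_pos: [0.5643, 0.193, 0.0793]
tool_rot: [2.308, 2.129, -0.001]
contact_force: [-10.7, -5.2, 21.9]
opening: 0.0088
grip_force: 72.1
the job is handed in; nothing more can be done
None
```

I handed the job in at 20.5 s with the tray against its stop and the key home in the lock, held about 1.64 rad clockwise at about 72 N grip. I put the lock near its 1.5 rad stop from the turn and the slot's play (it was not read directly), and the judge returned no verdict.

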